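# Slide a casting mould onto its sloped pouring rest and start the fume extractor

## Task

The big red mould on the heater's top is too wide to grip: push it across and over the edge so that it tips onto the narrow sloped pouring rest, and slide it gently down (never shoving hard) until it lies squarely along the middle of the beam, clear of the heater and touching the yellow stop. Then leave it there and start the fume extractor: twist the red spring-return knob clockwise to its stop and let it spring back. Leave the other things on the bench where they lie.

Things in the scene. Friction and masses are not known exactly. Their poses are not given: they have to be found in the camera images.
- mould: the big mould: red block with plywood top and bottom, round black pouring hole on top; 130 mm long (its x axis) x 95 mm wide (its y axis) x 50 mm high, 0.4 to 0.9 kg. Origin: centre of the underside, z up. It starts on the deck, turned by up to 17 degrees and up to 25 mm off to the side
- deck: mould heater, a dark fixed box with a flat bare aluminium top 80 mm above the bench; 220 mm along its x axis, 190 mm along its y axis. Origin: centre of its foot on the bench. Its +x axis points towards the pouring rest, which begins beyond the edge at x = 110 mm; the rest stands up to 25 mm to either side of the deck's middle line
- beam: the rest's steel beam, fixed, 36 x 208 mm, sloping 15 deg down away from the deck. Origin: middle of its top face's upper end, 12 mm beyond the deck's edge, 5 mm below its top; x down the slope, y across, z square to the face (2 mm under the slope through the deck edge). A yellow stop (stop_c0), 60 wide, 22 high, crosses it, its near face clamped 145 to 185 mm down: not measured, feel for it
- knob_grip (a point): centre of the grip of the extractor's red knob, an upright bar 60 mm long, 14 mm thick and 34 mm high that stands on top of a white box (100 x 100 x 58 mm). The point lies 85 mm above the bench, on the vertical turning axis, 16 mm under the top of the bar; its x axis runs along the bar, z up
- fan_knob (a joint): turn of that knob in rad: 0 at rest, grows clockwise seen from above, stop at 1.1; a spring (0.15 N m at the stop) brings it back when let go
- meter: black temperature box with a red display, 100 x 100 x 60 mm, fixed; nothing to do on it. Origin: centre of its foot
- ladle: steel ladle, bowl 56 mm across, with a wooden handle, 275 mm long in all, 30 mm high, lying on the bench. Origin: middle of its underside
- brush: flat dust brush, 150 x 36 x 14 mm, lying on the bench. Origin: middle of its underside
- clamp: black and teal spring clamp, 150 x 75 x 22 mm, lying on the bench. Origin: middle of its underside
- ingot: steel-grey metal ingot, 85 x 42 x 22 mm, lying on the bench. Origin: middle of its underside
- small_mould: a smaller red and plywood mould block, 75 x 55 x 46 mm, standing on the bench (not the one to move). Origin: middle of its underside
Not all that is in view belongs to the job. What is shaped like the mould but green is not meant. Leave any turquoise look-alike of the part that bears knob_grip alone.

How it is judged:
By the outcome, as a careful person would: the job done as asked, in the order asked, and still so for the second after the job is handed in, with the robot touching nothing.
It also fails if it takes over 64 s, if anything falls off the work surface, if the arm or the gripper's body presses on something with over 40 N, if the wrist force passes 120 N, or if a joint passes its speed limit or range.

## Robot

A 6-joint arm with a two-finger parallel gripper is mounted at the origin on the work surface. World frame = base frame: x ahead of the robot, y to its left, z up, the work surface at z = 0. Lengths are in m, angles in rad, forces in N, time in s.
With the tool pointing down it reaches from about 0.25 to 0.725 m from the base axis. Payload 4 kg.
Tool frame: the origin (TCP) lies midway between the tips of the shut fingers; the grasp point (between the pads) lies 19 mm behind it; z points along the fingers, y is the line along which they close (so a half turn about z gives the same grasp; the last joint's range is limited). The gripper opens to 85 mm and grips with 20 to 120 N. Pads are 22 mm wide; open, the fingers measure 114 mm over their backs; the gripper's body (76 mm by 85 mm) begins 54 mm behind the grasp point. The pads swing forward as they close: fully open they stand 13 mm farther back than shut.
Start: joints at [-1.222, 0.241, 0.005, 1.335, 0, 1.571], TCP at [0.171, -0.47, 0.231] pointing down, gripper open.
Joint ranges: [-2.72, 2.72], [-1.05, 1.87], [-1.09, 1.28], [-1.99, 2.15], [-1.42, 1.44], [-3.14, 3.14]. Speed limits (rad/s): [2.79, 2.79, 3.14, 3.14, 3.14, 3.14].

## Interface

Orientations are given as a 3x3 rotation matrix whose columns are the frame's x, y, z axes.
In Python, from cell import get_obs, camera, camera_model, sign_off gives the robot as it stands. The module is installed in compiled form; this text tells all that it offers.
- The arm moves only by the tool arm_command, never from a script. Its argument "deltas" is a list of rows, each a list of 5 numbers: the shift along the tool's x, y, z scaled (see below), then the turn about the tool's z scaled (see below), then the opening, from -1 (shut) to 1 (fully open). In form: [[x, y, z, turn, fingers], ...]. A call has 1 to 12 rows; each row shifts and turns the commanded pose from where the row before left it, along the tool's axes as they then stand; what a row does not reach is not made up. The controller multiplies each number of a shift by 0.04 m and each number of a turn by 0.08 rad. A row lasts 1/8 s, in which the tool goes at most 62.5 mm and 10.7 degrees, less where a joint would pass 70% of its speed; a pose out of reach is approached as far as the arm can. A call with a number of a shift or a turn outside -1 to 1 is refused whole. A call with a gripper value outside its range is refused whole. The fingers move at their own pace and stop on an object; the grip force is fixed at half the most. Time passes only in rows, so rows that do not move let the fingers close. It gives the time, the measured TCP pose, the force, the opening and the grip force at its end, in the units of the state.
- get_obs(): the state, without advancing time (a new reading comes with each control period).
- camera(name): name is "scene" or "top" or "wrist"; returns (picture, depth): 400x640x3 uint8, blue, green, red; 400x640 float32, m along the optical axis (not along the pixel's ray), 0 where there is no reading.
- camera_model(name): a dict with "fx", "fy", "cx", "cy" (pixels), "world_from_camera" (4x4, takes a point from camera to world coordinates). Camera axes: x right, y up, looking along -z (the intrinsics and any distortion apply to the point x, -y, -z); pixel columns grow to the right and rows downward; lengths in m; the calibration is good to about 2 mm. A picture is of the moment at which its call begins: read the wrist's pose just before it. camera_model takes no time and is no camera call; for the wrist camera it gives the pose at the moment of the call.
- sign_off(): hands the job in; it is judged then, once.
The state is a dict: "t": time; "joints": joint angles; "joint_vel": joint speeds; "effort": joint torques, N m; "position": TCP position; "orientation": TCP orientation; "wrist_force": force on the tool from outside, world axes, zero at the start; "torque": the same for the moment, N m; "gripper_width": finger opening in m; "gripper_force": force on a finger pad.
Only numpy, scipy, OpenCV 4.12 (cv2) and the standard library are available. Lean on these libraries where they do the work, as an engineer would, in place of code of your own. Each camera call takes 0.05 s, during which the arm holds its last target. There are 200 camera calls.

## Working session

There is one attempt and no reset: what is moved stays moved. The work goes in short steps, Python scripts to look and compute and a tool call to move; the robot and the scene stay as the last step left them, time stands still between calls to the robot, and variables do not carry over. Pictures are saved under pics/ and viewed, at most 10 in all, crops included, and the job is handed in when it is done.

Besides the shell and the picture viewer there is one more tool, called after "Request:" as name([rows], argument=value, ...), one row to a line, values as JSON. arm_command: Moves the arm, as the interface text tells. Shifts and turns lie within -1 to 1; 1 stands for 0.04 m of shift or 0.08 rad of turn. Its arguments: {"type":"object","properties":{"deltas":{"type":"array","items":{"type":"array","items":{"type":"number","minimum":-1,"maximum":1}}}},"required":["deltas"]}

```bash
mkdir -p pics
cat > h.py <<'E'
import numpy as np,cv2
from cell import *
def pts(name):
    m=camera_model(name);im,d=camera(name)
    v,u=np.mgrid[0:400,0:640]
    x=(u-m['cx'])/m['fx']*d;y=(v-m['cy'])/m['fy']*d
    P=np.stack([x,-y,-d,np.ones_like(d)],-1)@np.array(m['world_from_camera']).T
    return im,d,P[...,:3]
E
python3 - <<'E'
from h import *
for n in('scene','top'):
    im,d,P=pts(n);cv2.imwrite(f'pics/{n}0.png',im);np.savez(f'{n}0.npz',im=im,d=d,P=P)
    m=camera_model(n);print(n,{k:np.round(v,3) if k!='x' else 0 for k,v in m.items()},(d>0).mean())
o=get_obs();print(o)
E
```

```text
scene {'fx': np.float64(393.19), 'fy': np.float64(393.19), 'cx': np.float64(322.495), 'cy': np.float64(190.852), 'world_from_camera': array([[-0.629, -0.452,  0.633,  1.216],
       [ 0.777, -0.375,  0.505,  0.526],
       [ 0.009,  0.81 ,  0.587,  0.688],
       [ 0.   ,  0.   ,  0.   ,  1.   ]])} 0.99260546875
top {'fx': np.float64(492.451), 'fy': np.float64(492.451), 'cx': np.float64(325.332), 'cy': np.float64(194.061), 'world_from_camera': array([[ 0.027,  0.993, -0.113,  0.406],
       [-1.   ,  0.026, -0.008,  0.016],
       [-0.005,  0.113,  0.994,  1.584],
       [ 0.   ,  0.   ,  0.   ,  1.   ]])} 0.99583203125
{'t': 0.1, 'joints': array([-1.22199227e+00,  2.41341707e-01,  3.89252644e-03,  1.33518352e+00,
        3.29630331e-06,  1.57080000e+00]), 'joint_vel': array([-0.00014456,  0.00053295,  0.00396799, -0.00024728,  0.00091164,
        0.0005285 ]), 'effort': array([ 4.61517629e-04, -3.73138976e+01,  2.53009540e+01,  1.08172712e-02,
       -2.49853053e-05,  4.76871620e-06]), 'position': array([ 0.17070253, -0.46938072,  0.23051275]), 'orientation': array([[ 9.39783385e-01,  3.41770097e-01, -6.24526939e-04],
       [ 3.41770667e-01, -9.39781798e-01,  1.72691703e-03],
       [ 3.28955251e-06, -1.83637293e-03, -9.99998314e-01]]), 'wrist_force': array([-0.27060174, -0.59535655, -0.17099919]), 'torque': array([-0.02455968,  0.00073679, -0.01298305]), 'gripper_force': 0.0, 'gripper_width': 0.08533736517094224}
```

View pics/top0.png

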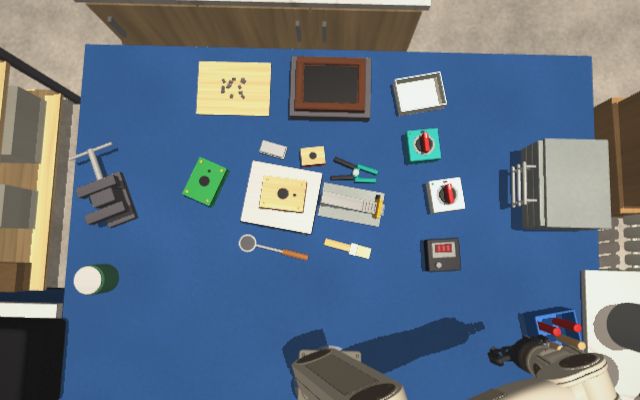

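View pics/scene0.png

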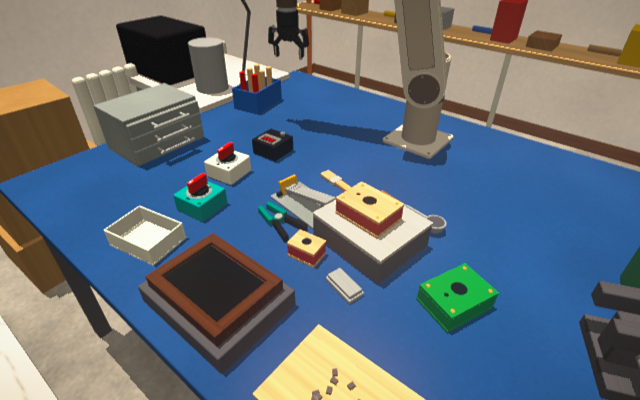

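The top view shows these candidates:
- **Mould:** the large red/plywood block at (283,194) on the deck fits. The small one at (313,155) and the green one at (205,181) do not.
- **Knob:** the white box at (445,195) fits. The turquoise one at (423,145) is the look-alike.
- **Other parts:** the beam is at (350,203) with its yellow stop at (379,206), and the push direction is about -y.

Next I'll measure and take a confirming crop.

```bash
cat > m.py <<'E'
from h import *
def rect(xy):
    c,s,a=cv2.minAreaRect((xy*1000).astype(np.float32));return np.round(c,1),np.round(s,1),round(a,2),np.round(cv2.boxPoints((c,s,a)),0).tolist()
def region(P,zlo,zhi,seed,):
    m=((P[...,2]>zlo)&(P[...,2]<zhi)).astype(np.uint8)
    n,l=cv2.connectedComponents(m,connectivity=4);return l==l[seed[1],seed[0]]
E
python3 - <<'E'
from m import *
f=np.load('top0.npz');im,P=f['im'],f['P']
hsv=cv2.cvtColor(im,cv2.COLOR_BGR2HSV)
print('mould z',P[194,265],'deck z',P[225,270])
for n,z0,z1,s in(('mould',.12,.14,(268,185)),('deck',.07,.09,(270,225)),('box',.05,.066,(433,200))):
    r=region(P,z0,z1,s);print(n,r.sum(),rect(P[r][:,:2]),P[r][:,2].mean())
    if n=='deck':
        h=cv2.convexHull((P[r][:,:2]*1000).astype(np.float32))
# beam
sub=np.zeros((400,640),bool);sub[180:225,318:386]=1
H,S,V=cv2.split(hsv)
y=sub&(abs(H.astype(int)-25)<8)&(S>150);print('stop',rect(P[y][:,:2]),np.percentile(P[y][:,2],[5,50,95]))
g=sub&(S<60)&(P[...,2]>.012)
q=P[g];print('beam pts',g.sum(),rect(q[:,:2]),q[:,2].min(),q[:,2].max())
k=np.zeros((400,640),bool);k[178:212,427:465]=1
r=k&((H<8)|(H>172))&(S>120)&(P[...,2]>.08);print('knob',r.sum(),rect(P[r][:,:2]),np.median(P[r][:,2]),P[r].mean(0))
vis=cv2.resize(im[140:240,235:475],None,fx=3.3,fy=3.3,interpolation=cv2.INTER_CUBIC);cv2.imwrite('pics/crop1.png',vis)
E
```

```text
mould z [0.5667279  0.20682863 0.12802711] deck z [0.47746852 0.19454804 0.07512116]
mould 1391 (array([569.5, 154.3]), array([130.7,  96. ]), 84.35, [[515.0, 94.0], [611.0, 85.0], [624.0, 215.0], [528.0, 224.0]]) 0.1296995569601794
deck 2937 (array([564.7, 162.9]), array([220.3, 190.3]), 81.03, [[454.0, 69.0], [641.0, 39.0], [676.0, 257.0], [488.0, 287.0]]) 0.07955428612858129
box 804 (array([ 587.3, -351. ]), array([100.3, 101.6]), 9.57, [[529.0, -309.0], [546.0, -409.0], [645.0, -393.0], [628.0, -293.0]]) 0.0573879876316671
stop (array([477.5, -77.5]), array([ 43.3, 230.7]), 47.88, [[377.0, -16.0], [549.0, -171.0], [578.0, -139.0], [406.0, 16.0]]) [0.01666578 0.04460717 0.05266348]
beam pts 865 (array([515.2, -55.8]), array([214.7, 210.4]), 1.11, [[406.0, 47.0], [410.0, -163.0], [625.0, -159.0], [620.0, 51.0]]) 0.012002920826711394 1.5837070122486598
knob 97 (array([ 588.1, -350.4]), array([56.5, 15.8]), 11.59, [[559.0, -348.0], [562.0, -364.0], [617.0, -352.0], [614.0, -337.0]]) 0.0984781373451622 [ 0.58528274 -0.34910863  0.09719657]
```

View pics/crop1.png

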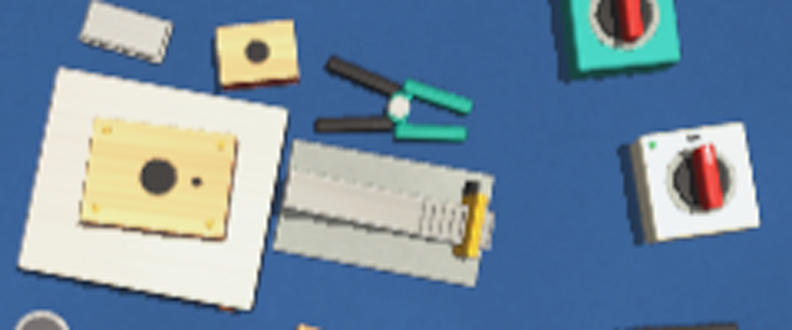

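The crop confirms it: the large red/plywood mould is on the pale deck, the beam with its yellow stop is to the right, and the white box carries the correct red knob.

```bash
cat >> m.py <<'E'
D0=np.array([.5647,.1629]);A=np.deg2rad(-98.97)
X=np.array([np.cos(A),np.sin(A)]);Y=np.array([-X[1],X[0]])
def dk(P): q=P[...,:2]-D0;return np.stack([q@X,q@Y,P[...,2]],-1)*1000
def w(x,y): return D0+(x*X+y*Y)/1000
E
python3 - <<'E'
from m import *
for n in('top','scene'):
    f=np.load(n+'0.npz');Q=dk(f['P']).reshape(-1,3);
    pl=75-(Q[:,0]-122)*np.tan(np.radians(15))
    print(n)
    for a in range(125,335,15):
        b=Q[(abs(Q[:,0]-a-7)<7.5)&(abs(Q[:,1])<70)&(abs(Q[:,2]-75+(Q[:,0]-122)*.268)<5)]
        t=Q[(abs(Q[:,0]-a-7)<7.5)&(abs(Q[:,1])<70)&(Q[:,2]-75+(Q[:,0]-122)*.268>8)]
        if len(b):print(a,len(b),np.round([b[:,1].min(),b[:,1].max(),np.median(b[:,2]-75+(b[:,0]-122)*.268)],1),len(t),np.round([t[:,1].min(),t[:,1].max(),t[:,2].max()],1) if len(t) else '')
    hsv=cv2.cvtColor(f['im'],cv2.COLOR_BGR2HSV).reshape(-1,3)
    y=(abs(hsv[:,0].astype(int)-25)<8)&(hsv[:,1]>150)&(abs(Q[:,0]-290)<50)&(abs(Q[:,1])<60)&(Q[:,2]>25)&(Q[:,2]<90)
    print('stop',rect(Q[y][:,:2]/1000),y.sum(),np.percentile(Q[y][:,2],[5,95]))
    if n=='scene':
        print('mould',rect(Q[(abs(Q[:,2]-130)<4)&(abs(Q[:,0])<100)&(abs(Q[:,1])<90)][:,:2]/1000))
o=get_obs();print(w(0,115),w(0,-115),w(-80,0))
E
```

```text
top
125 50 [ 5.  40.4 -0.1] 0 
140 47 [ 5.1 40.8 -0.4] 1 [ 6.9  6.9 78.3]
155 50 [ 5.7 41.4 -0.3] 0 
170 50 [ 4.7 41.  -0.8] 1 [ 6.2  6.2 66.9]
185 46 [ 4.2 41.2  0. ] 0 
200 46 [ 6.2 41.5 -1. ] 1 [10.  10.  62.5]
215 47 [ 5.2 41.  -1.1] 0 
230 44 [ 5.2 40.9 -0.4] 0 
245 42 [ 5.  40.1 -1.1] 0 
260 46 [ 5.  40.6 -0.6] 0 
275 46 [ 5.2 40.3 -0.4] 0 
290 29 [-5.4 67.4 -0. ] 55 [-6.9 52.7 55. ]
305 21 [ 5.  40.7  0.5] 31 [-4.  53.5 52.8]
320 9 [ 6.7 39.1 -1.1] 0 
stop (array([301.3,  24.8]), array([57.5, 13.1]), 89.22, [[294.0, -4.0], [308.0, -4.0], [308.0, 53.0], [295.0, 54.0]]) 83 [30.77285581 52.32159349]
scene
125 40 [ 7.7 45.9 -0.6] 0 
140 41 [ 7.4 44.8 -0.7] 0 
155 38 [ 9.  44.7 -0.7] 0 
170 36 [ 8.6 44.4 -0.5] 0 
185 34 [ 8.6 42.9 -0.8] 0 
200 36 [10.  46.  -0.7] 0 
215 34 [ 8.8 45.2 -0.5] 0 
230 32 [ 9.2 45.2 -0.6] 0 
245 28 [10.  43.2 -0.5] 0 
260 30 [ 8.3 45.7 -0.8] 0 
275 30 [ 8.6 45.1 -0.7] 0 
290 57 [-3.9 61.2  0.3] 89 [-2.4 57.  50.9]
stop (array([299.5,  27.7]), array([14.1, 57.5]), 1.85, [[292.0, 56.0], [293.0, -1.0], [307.0, -1.0], [306.0, 57.0]]) 134 [29.28382895 49.39818472]
mould (array([8.8, 8.6]), array([131.8,  99.3]), 2.59, [[-59.0, 55.0], [-55.0, -44.0], [77.0, -38.0], [72.0, 61.0]])
[0.67829356 0.14496951] [0.45110644 0.18083049] [0.57717338 0.24192161]
```

Request:
arm_command([
  [0.5, -0.47, 0, 0, 0.4],
  [1, -0.93, 0, 0, 0.4],
  [1, -0.93, 0, 0, 0.4],
  [1, -0.93, 0, 0, 0.4],
  [1, -0.93, 0, 0, 0.4],
  [1, -0.93, 0, 0, 0.4],
  [1, -0.93, 0, 0, 0.4],
  [1, -0.93, 0, 0, 0.4],
  [1, -0.93, 0, 0, 0.4],
  [1, -0.93, 0, 0, 0.4],
  [1, -0.93, 0, 0, 0.4],
  [0.5, -0.47, 0, 0, 0.4],
])

```text
t: 1.6
position: [0.445, 0.0679, 0.2308]
orientation: [[0.939, 0.345, -0.001], [0.345, -0.939, 0.0], [-0.001, -0.0, -1.0]]
wrist_force: [0.7, -1.3, -0.2]
gripper_width: 0.0597
gripper_force: 0.0
```

```bash
cat >> m.py <<'E'
def st():
    o=get_obs();p=o['position'];R=o['orientation'];q=dk(np.array(p))
    yaw=np.degrees(np.arctan2(R[1,0],R[0,0]))
    print('t%.2f'%o['t'],'deck',np.round(q,1),'yaw %.2f'%yaw,'q',np.round(o['joints'],2),'F',np.round(o['wrist_force'],1),'w %.1f'%(o['gripper_width']*1e3));return o
def go(x,y,z,yaw):
    o=get_obs();R=o['orientation'];p=o['position'];t=np.append(w(x,y),z/1000)-p
    print('units at present axes',np.round(R.T@t/.04,2))
    a=np.radians(yaw);F=np.array([[np.cos(a),np.sin(a),0],[np.sin(a),-np.cos(a),0],[0,0,-1]])
    print('in final axes',np.round(F.T@t/.04,2))
    cur=np.arctan2(R[1,0],R[0,0]);d=(cur-a+np.pi)%(2*np.pi)-np.pi;print('turn units',round(d/.08,2))
E
python3 -c "
from m import *
st();go(8,-67,200,-9)"
```

```text
t1.60 deck [ 112.5 -103.5  230.8] yaw 20.16 q [ 0.15  0.14 -0.12  1.31  0.    2.94] F [ 0.7 -1.3 -0.2] w 59.7
units at present axes [ 2.07 -1.84  0.77]
in final axes [ 0.91 -2.61  0.77]
turn units 6.36
```

Request:
arm_command([
  [0, 0, 0, -1, 0.4],
  [0, 0, 0, -1, 0.4],
  [0, 0, 0, -1, 0.4],
  [0, 0, 0, -1, 0.4],
  [0, 0, 0, -1, 0.4],
  [0, 0, 0, -1, 0.4],
  [0, 0, 0, -1, 0.4],
  [0, 0, 0, -1, 0.4],
  [0, 0, 0, -1, 0.4],
  [0, 0, 0, -1, 0.4],
  [0, 0, 0, -1, 0.4],
  [0, 0, 0, -1, 0.4],
])

```text
t: 3.1
position: [0.444, 0.0654, 0.2309]
orientation: [[0.256, 0.967, -0.001], [0.967, -0.256, -0.0], [-0.0, -0.001, -1.0]]
wrist_force: [0.3, -0.3, 0.9]
gripper_width: 0.0599
gripper_force: 0.0
```

Request:
arm_command([
  [0, 0, 0, -1, 0.4],
  [0, 0, 0, -1, 0.4],
  [0, 0, 0, -1, 0.4],
  [0, 0, 0, -1, 0.4],
  [0, 0, 0, -1, 0.4],
  [0, 0, 0, -1, 0.4],
  [0, 0, 0, -1, 0.4],
  [0, 0, 0, -1, 0.4],
  [0, 0, 0, -1, 0.4],
  [0, 0, 0, -1, 0.4],
  [0, 0, 0, -1, 0.4],
  [0, 0, 0, -1, 0.4],
])

```text
t: 4.6
position: [0.444, 0.0654, 0.2308]
orientation: [[-0.645, 0.764, -0.001], [0.764, 0.645, -0.0], [0.001, -0.001, -1.0]]
wrist_force: [0.5, 0.1, -0.7]
gripper_width: 0.0601
gripper_force: 0.0
```

Request:
arm_command([
  [0, 0, 0, -1, 0.4],
  [0, 0, 0, -1, 0.4],
  [0, 0, 0, -1, 0.4],
  [0, 0, 0, -1, 0.4],
  [0, 0, 0, -1, 0.4],
  [0, 0, 0, -1, 0.4],
  [0, 0, 0, -1, 0.4],
  [0, 0, 0, -1, 0.4],
  [0, 0, 0, -0.9, 0.4],
])

```text
t: 5.72
position: [0.444, 0.0654, 0.2308]
orientation: [[-0.987, 0.158, -0.001], [0.158, 0.987, -0.0], [0.001, -0.0, -1.0]]
wrist_force: [-0.3, 0.2, -0.0]
gripper_width: 0.0594
gripper_force: 0.0
```

```bash
python3 -c "
from m import *
st();go(8,-69,180,171.03)"
```

```text
t5.72 deck [ 115.2 -104.   230.8] yaw 170.92 q [ 0.15  0.14 -0.12  1.31  0.    0.3 ] F [-0.3  0.2 -0. ] w 59.4
units at present axes [-0.87  2.68  1.27]
in final axes [-0.87  2.68  1.27]
turn units -0.02
```

Request:
arm_command([
  [-0.2, 0.67, 0, 0, 0.4],
  [-0.2, 0.67, 0, 0, 0.4],
  [-0.2, 0.67, 0, 0, 0.4],
  [-0.27, 0.67, 0, 0, 0.4],
  [0, 0, 0.8, 0, 0.4],
  [0, 0, 0.9, 0, 0.4],
  [0, 0, 0.9, 0, 0.4],
  [0, 0, 0.6, 0, 0.4],
  [0, 0, 0.37, 0, 0.4],
  [0, 0, 0, 0, 0.4],
])

```text
t: 6.98
position: [0.495, 0.1653, 0.0874]
orientation: [[-0.987, 0.16, -0.003], [0.16, 0.987, -0.001], [0.002, -0.001, -1.0]]
wrist_force: [0.2, -0.4, -1.0]
gripper_width: 0.0598
gripper_force: 0.0
```

```bash
python3 -c "
from m import *
st();go(8,-47.5+23-11,88,171.03)"
```

```text
t6.97 deck [  8.4 -69.2  87.4] yaw 170.78 q [ 0.32  0.39 -0.18  1.    0.    0.48] F [ 0.2 -0.4 -1. ] w 59.8
units at present axes [-0.84  0.01 -0.02]
in final axes [-0.84  0.01 -0.01]
turn units -0.05
```

Request:
arm_command([
  [-0.1, 0, 0, -0.05, 0.4],
  [-0.1, 0, 0, 0, 0.4],
  [-0.08, 0, 0, 0, 0.4],
  [-0.08, 0, 0, 0, 0.4],
  [-0.08, 0, 0, 0, 0.4],
  [-0.08, 0, 0, 0, 0.4],
  [-0.08, 0, 0, 0, 0.4],
  [-0.08, 0, 0, 0, 0.4],
  [-0.08, 0, 0, 0, 0.4],
])

```text
t: 8.1
position: [0.5258, 0.1606, 0.0884]
orientation: [[-0.988, 0.156, -0.001], [0.156, 0.988, -0.001], [0.001, -0.001, -1.0]]
wrist_force: [-3.8, 0.9, 3.1]
gripper_width: 0.0599
gripper_force: 2.0
```

```bash
cat >> m.py <<'E'
def mould(name='top',z0=124,z1=136):
    im,d,P=pts(name);Q=dk(P)
    m=(Q[...,2]>z0)&(Q[...,2]<z1)&(abs(Q[...,0]-60)<180)&(abs(Q[...,1]-20)<75)
    H=cv2.cvtColor(im,cv2.COLOR_BGR2HSV);m&=(H[...,1]>60)&(abs(H[...,0].astype(int)-20)<12)
    n,l,s,c=cv2.connectedComponentsWithStats(m.astype(np.uint8));i=1+np.argmax(s[1:,4])
    print(name,s[i,4],rect(Q[l==i][:,:2]/1000));return im,Q
E
python3 -c "
from m import *
st();im,Q=mould();cv2.imwrite('pics/top1.png',im[120:280,200:420]);mould('scene')"
```

```text
t8.10 deck [  8.3 -38.1  88.4] yaw 171.00 q [ 0.3   0.44 -0.1   1.03 -0.    0.45] F [-3.8  0.9  3.1] w 59.9
top 570 (array([32. , 19.9]), array([87.4, 93.8]), 0.22, [[-12.0, 67.0], [-11.0, -27.0], [76.0, -27.0], [76.0, 67.0]])
scene 1437 (array([11.3, 21.2]), array([102.7, 131.5]), 89.89, [[-55.0, -30.0], [77.0, -30.0], [77.0, 72.0], [-54.0, 73.0]])
```

Request:
arm_command([
  [-0.04, 0, 0, 0, 0.4],
  [-0.04, 0, 0, 0, 0.4],
  [0, 0, 0, 0, 0.4],
  [0.2, 0, 0, 0, 0.4],
  [0.4, 0, 0, 0, 0.4],
  [0.2, 0, -0.8, 0, 0.4],
  [0, 0, -0.8, 0, 0.4],
  [0, 0, -0.3, 0, 0.4],
])

```text
t: 9.2
position: [0.4989, 0.1659, 0.1667]
orientation: [[-0.988, 0.156, 0.005], [0.156, 0.988, 0.001], [-0.005, 0.002, -1.0]]
wrist_force: [0.5, -0.1, 0.4]
gripper_width: 0.0598
gripper_force: 0.0
```

```bash
python3 -c "
from m import *
st();mould();mould('scene');go(-95,23,165,81.03)"
```

```text
t9.20 deck [  7.3 -65.5 166.7] yaw 171.03 q [ 0.32  0.32 -0.05  1.19 -0.    0.48] F [ 0.5 -0.1  0.4] w 59.8
top 908 (array([10.6, 23.1]), array([129.9,  95.3]), 0.04, [[-54.0, 71.0], [-54.0, -25.0], [76.0, -25.0], [76.0, 71.0]])
scene 1423 (array([10.7, 25.6]), array([ 97.9, 131.3]), 89.51, [[-55.0, -23.0], [76.0, -24.0], [77.0, 74.0], [-55.0, 75.0]])
units at present axes [-2.22  2.56  0.03]
in final axes [2.56 2.22 0.02]
turn units 19.63
```

Request:
arm_command([
  [-0.6, 0.64, -0.2, 0, 0.4],
  [-0.6, 0.64, 0, 0, 0.4],
  [-0.6, 0.64, 0, 0, 0.4],
  [-0.42, 0.64, 0, 0, 0.4],
  [0, 0, 0, 1, 0.4],
  [0, 0, 0, 1, 0.4],
  [0, 0, 0, 1, 0.4],
  [0, 0, 0, 1, 0.4],
  [0, 0, 0, 1, 0.4],
  [0, 0, 0, 1, 0.4],
  [0, 0, 0, 1, 0.4],
  [0, 0, 0, 1, 0.4],
])

```text
t: 10.8
position: [0.6006, 0.2523, 0.17]
orientation: [[-0.697, 0.717, -0.003], [0.717, 0.697, -0.001], [0.001, -0.003, -1.0]]
wrist_force: [1.0, 0.3, 0.7]
gripper_width: 0.0597
gripper_force: 0.0
```

Request:
arm_command([
  [0, 0, 0, 1, 0.4],
  [0, 0, 0, 1, 0.4],
  [0, 0, 0, 1, 0.4],
  [0, 0, 0, 1, 0.4],
  [0, 0, 0, 1, 0.4],
  [0, 0, 0, 1, 0.4],
  [0, 0, 0, 1, 0.4],
  [0, 0, 0, 1, 0.4],
  [0, 0, 0, 1, 0.4],
  [0, 0, 0, 1, 0.4],
  [0, 0, 0, 1, 0.4],
  [0, 0, 0, 0.63, 0.4],
])

```text
t: 12.3
position: [0.6006, 0.2523, 0.1701]
orientation: [[0.158, 0.987, -0.003], [0.987, -0.158, -0.001], [-0.002, -0.003, -1.0]]
wrist_force: [-0.8, -0.4, -0.3]
gripper_width: 0.0599
gripper_force: 0.0
```

```bash
python3 -c "
from m import *
st();go(-85,23.1,89,81.03)"
```

```text
t12.30 deck [-93.9  21.5 170.1] yaw 80.93 q [ 0.4   0.58  0.35  1.35 -0.    2.13] F [-0.8 -0.4 -0.3] w 59.9
units at present axes [-0.22  0.05  2.03]
in final axes [-0.22  0.04  2.03]
turn units -0.02
```

Request:
arm_command([
  [-0.07, 0.02, 0.7, 0, 0.4],
  [-0.08, 0.02, 0.8, 0, 0.4],
  [-0.07, 0.01, 0.53, -0.02, 0.4],
  [-0.16, 0, 0, 0, 0.4],
  [-0.16, 0, 0, 0, 0.4],
  [-0.1, 0, 0, 0, 0.4],
  [-0.1, 0, 0, 0, 0.4],
  [-0.13, 0, 0, 0, 0.4],
  [-0.13, 0, 0, 0, 0.4],
  [-0.13, 0, 0, 0, 0.4],
  [-0.13, 0, 0, 0, 0.4],
  [-0.13, 0, 0, 0, 0.4],
])

```text
t: 13.8
position: [0.5946, 0.1973, 0.0915]
orientation: [[0.154, 0.988, 0.0], [0.988, -0.154, 0.0], [0.0, 0.0, -1.0]]
wrist_force: [0.2, 4.4, 2.1]
gripper_width: 0.0601
gripper_force: 2.0
```

Request:
arm_command([
  [-0.13, 0, 0, 0, 0.4],
  [-0.13, 0, 0, 0, 0.4],
  [-0.13, 0, 0, 0, 0.4],
  [-0.13, 0, 0, 0, 0.4],
  [-0.13, 0, 0, 0, 0.4],
  [-0.13, 0, 0, 0, 0.4],
  [-0.13, 0, 0, 0, 0.4],
  [-0.13, 0, 0, 0, 0.4],
  [-0.13, 0, 0, 0, 0.4],
  [-0.1, 0, 0, 0, 0.4],
])

```text
t: 15.05
position: [0.5866, 0.1468, 0.0912]
orientation: [[0.154, 0.988, -0.0], [0.988, -0.154, -0.0], [-0.0, -0.0, -1.0]]
wrist_force: [0.4, 4.1, 1.7]
gripper_width: 0.0602
gripper_force: 1.9
```

```bash
python3 -c "
from m import *
st();mould();mould('scene')"
```

```text
t15.05 deck [12.5 24.1 91.2] yaw 81.12 q [ 0.25  0.54  0.07  1.1  -0.    1.97] F [0.4 4.1 1.7] w 60.2
top 971 (array([93.1, 22.7]), array([118.6,  95.3]), 0.28, [[34.0, 70.0], [34.0, -25.0], [153.0, -25.0], [152.0, 71.0]])
scene 695 (array([88.4, 26.4]), array([ 95.6, 131.3]), 89.42, [[22.0, -21.0], [154.0, -22.0], [154.0, 74.0], [23.0, 75.0]])
```

Request:
arm_command([
  [-0.1, 0, 0, 0.02, 0.4],
  [-0.1, 0, 0, 0, 0.4],
  [-0.1, 0, 0, 0, 0.4],
  [-0.1, 0, 0, 0, 0.4],
  [-0.1, 0, 0, 0, 0.4],
  [-0.1, 0, 0, 0, 0.4],
  [-0.1, 0, 0, 0, 0.4],
  [-0.1, 0, 0, 0, 0.4],
])

```text
t: 16.15
position: [0.5819, 0.1155, 0.0915]
orientation: [[0.156, 0.988, 0.0], [0.988, -0.156, 0.0], [0.0, 0.0, -1.0]]
wrist_force: [0.6, 4.0, 3.1]
gripper_width: 0.0594
gripper_force: 1.8
```

```bash
cat >> m.py <<'E'
def tilted(name='top'):
    im,d,P=pts(name);Q=dk(P);c,s=np.cos(np.radians(15)),np.sin(np.radians(15))
    S=np.stack([(Q[...,0]-122)*c-(Q[...,2]-75)*s,Q[...,1],(Q[...,0]-122)*s+(Q[...,2]-75)*c],-1)
    H=cv2.cvtColor(im,cv2.COLOR_BGR2HSV)
    m=(abs(S[...,2]-50)<7)&(abs(S[...,0]-50)<180)&(abs(S[...,1]-20)<75)&(H[...,1]>60)&(abs(H[...,0].astype(int)-20)<12)
    n,l,st_,_=cv2.connectedComponentsWithStats(m.astype(np.uint8));i=1+np.argmax(st_[1:,4]);q=S[l==i]
    print('beam frame',name,len(q),rect(q[:,:2]/1000),'h',np.median(q[:,2]));return im
E
python3 -c "
from m import *
st();mould();tilted();im=tilted('scene');cv2.imwrite('pics/s2.png',cv2.resize(im[150:300,230:450],None,fx=3,fy=3))"
```

```text
t16.15 deck [44.1 24.4 91.5] yaw 81.04 q [0.2  0.51 0.03 1.09 0.   1.92] F [0.6 4.  3.1] w 59.4
top 903 (array([128.4,  23. ]), array([ 95.4, 110.9]), 89.95, [[73.0, -25.0], [184.0, -25.0], [184.0, 71.0], [73.0, 71.0]])
beam frame top 472 (array([-22. ,  22.9]), array([80. , 95.5]), 0.12, [[-62.0, 71.0], [-62.0, -25.0], [18.0, -25.0], [18.0, 71.0]]) h 50.82785733090738
beam frame scene 452 (array([-18.,  31.]), array([ 98.4, 137.9]), 84.04, [[-92.0, -11.0], [45.0, -25.0], [56.0, 73.0], [-82.0, 87.0]]) h 53.50780919709811
```

View pics/s2.png

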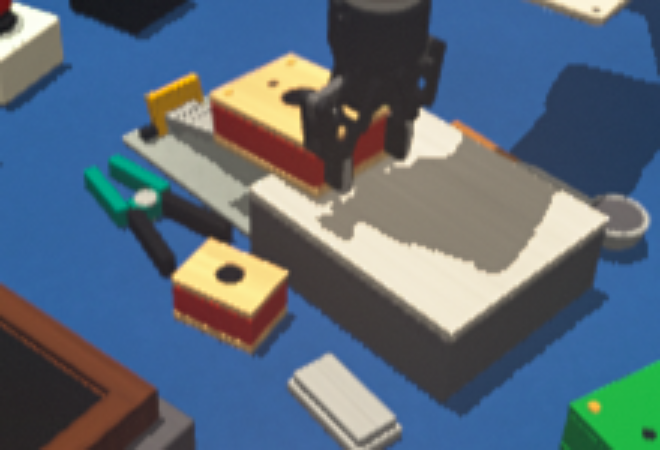

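Picture: the mould (red, centre about (300,120) in the crop) overhangs the edge squarely and hasn't tipped yet, with both fingers on its back face.

Request:
arm_command([
  [-0.08, 0, 0, 0, 0.4],
  [-0.08, 0, 0, 0, 0.4],
  [-0.08, 0, 0, 0, 0.4],
  [-0.08, 0, 0, 0, 0.4],
  [-0.08, 0, 0, 0, 0.4],
  [-0.08, 0, 0, 0, 0.4],
])

```text
t: 17.05
position: [0.5788, 0.0965, 0.0913]
orientation: [[0.156, 0.988, 0.0], [0.988, -0.156, 0.0], [0.0, 0.0, -1.0]]
wrist_force: [0.7, 0.6, 0.2]
gripper_width: 0.0599
gripper_force: 0.4
```

```bash
python3 -c "
from m import *
st();mould();tilted();im=tilted('scene')"
```

```text
t17.05 deck [63.4 24.2 91.3] yaw 81.04 q [0.17 0.5  0.01 1.08 0.   1.89] F [0.7 0.6 0.2] w 59.9
top 246 (array([126.5,  24.9]), array([41.7, 98.3]), 10.76, [[97.0, 69.0], [115.0, -27.0], [156.0, -19.0], [138.0, 77.0]])
beam frame top 954 (array([19.4, 23. ]), array([116.4,  95.6]), 0.47, [[-39.0, 70.0], [-38.0, -25.0], [78.0, -24.0], [77.0, 71.0]]) h 50.565758844340515
beam frame scene 431 (array([17.7, 26.5]), array([ 95.9, 121.5]), 89.68, [[-43.0, -21.0], [78.0, -22.0], [79.0, 74.0], [-43.0, 75.0]]) h 50.00896205424622
```

Request:
arm_command([
  [-0.1, 0, 0.025, 0, 0.4],
  [-0.1, 0, 0.025, 0, 0.4],
  [-0.1, 0, 0.025, 0, 0.4],
  [-0.1, 0, 0.025, 0, 0.4],
  [-0.1, 0, 0.025, 0, 0.4],
  [-0.1, 0, 0.025, 0, 0.4],
  [-0.1, 0, 0, 0, 0.4],
  [-0.1, 0, 0, 0, 0.4],
])

```text
t: 18.2
position: [0.5738, 0.0648, 0.0853]
orientation: [[0.156, 0.988, -0.0], [0.988, -0.156, 0.0], [0.0, -0.0, -1.0]]
wrist_force: [0.1, 0.3, 0.6]
gripper_width: 0.0598
gripper_force: 0.4
```

```bash
python3 -c "
from m import *
st();tilted();im=tilted('scene')"
```

```text
t18.20 deck [95.5 24.2 85.3] yaw 81.03 q [ 0.11  0.49 -0.02  1.06  0.    1.84] F [0.1 0.3 0.6] w 59.8
beam frame top 839 (array([56.5, 22.8]), array([ 95.5, 106.3]), 89.84, [[3.0, -25.0], [110.0, -25.0], [110.0, 70.0], [3.0, 71.0]]) h 49.855761213932084
beam frame scene 370 (array([49.2, 29.6]), array([ 94. , 124.9]), 86.86, [[-16.0, -14.0], [109.0, -21.0], [114.0, 73.0], [-11.0, 80.0]]) h 49.85244197106552
```

Request:
arm_command([
  [-0.1, 0, 0, 0, 0.4],
  [-0.1, 0, 0, 0, 0.4],
  [-0.1, 0, 0, 0, 0.4],
  [-0.1, 0, 0, 0, 0.4],
  [-0.1, 0, 0, 0, 0.4],
  [-0.1, 0, 0, 0, 0.4],
  [-0.1, 0, 0, 0, 0.4],
  [-0.1, 0, 0.02, 0, 0.4],
  [-0.1, 0, 0.025, 0, 0.4],
  [-0.1, 0, 0.025, 0, 0.4],
])

```text
t: 19.55
position: [0.5675, 0.0253, 0.0824]
orientation: [[0.156, 0.988, -0.0], [0.988, -0.156, -0.0], [-0.0, -0.0, -1.0]]
wrist_force: [-0.2, 0.4, 0.7]
gripper_width: 0.0594
gripper_force: 0.4
```

```bash
python3 -c "
from m import *
st();tilted();im=tilted('scene')"
```

```text
t19.55 deck [135.5  24.2  82.4] yaw 81.04 q [ 0.04  0.48 -0.05  1.04 -0.    1.77] F [-0.2  0.4  0.7] w 59.4
beam frame top 691 (array([104.4,  22.5]), array([89.8, 95.5]), 1.15, [[59.0, 69.0], [61.0, -26.0], [150.0, -24.0], [148.0, 71.0]]) h 49.15831828814402
beam frame scene 305 (array([100.3,  59.6]), array([ 70.1, 149.7]), 58.1, [[18.0, 69.0], [145.0, -10.0], [182.0, 50.0], [55.0, 129.0]]) h 49.24156635709349
```

Request:
arm_command([
  [-0.06, 0, 0.016, 0, 0.4],
  [-0.06, 0, 0.016, 0, 0.4],
  [-0.06, 0, 0.016, 0, 0.4],
  [-0.06, 0, 0.016, 0, 0.4],
  [-0.06, 0, 0.016, 0, 0.4],
  [-0.06, 0, 0.016, 0, 0.4],
  [-0.06, 0, 0.016, 0, 0.4],
])

```text
t: 20.52
position: [0.5649, 0.0088, 0.078]
orientation: [[0.156, 0.988, 0.0], [0.988, -0.156, 0.0], [0.0, 0.0, -1.0]]
wrist_force: [0.5, 1.6, 0.8]
gripper_width: 0.0596
gripper_force: 0.7
```

Request:
arm_command([
  [-0.05, 0, 0.013, 0, 0.4],
  [-0.04, 0, 0.01, 0, 0.4],
])

```text
t: 20.78
position: [0.5643, 0.0052, 0.0771]
orientation: [[0.156, 0.988, -0.0], [0.988, -0.156, 0.0], [0.0, -0.0, -1.0]]
wrist_force: [0.7, 0.3, -0.0]
gripper_width: 0.0596
gripper_force: 0.6
```

Request:
arm_command([
  [-0.04, 0, 0.01, 0, 0.4],
  [-0.04, 0, 0.01, 0, 0.4],
])

```text
t: 21.02
position: [0.5638, 0.0021, 0.0762]
orientation: [[0.156, 0.988, -0.0], [0.988, -0.156, -0.0], [-0.0, -0.0, -1.0]]
wrist_force: [0.2, 0.9, -0.4]
gripper_width: 0.0596
gripper_force: 0.6
```

```bash
python3 -c "
from m import *
st();im=tilted();cv2.imwrite('pics/t3.png',cv2.resize(im[150:260,300:420],None,fx=5,fy=5))"
```

```text
t21.02 deck [158.9  24.2  76.2] yaw 81.04 q [ 0.    0.48 -0.07  1.02 -0.    1.73] F [ 0.2  0.9 -0.4] w 59.6
beam frame top 642 (array([132. ,  22.7]), array([95.3, 83.6]), 89.86, [[90.0, -25.0], [174.0, -25.0], [174.0, 70.0], [90.0, 70.0]]) h 49.02352546045097
```

View pics/t3.png

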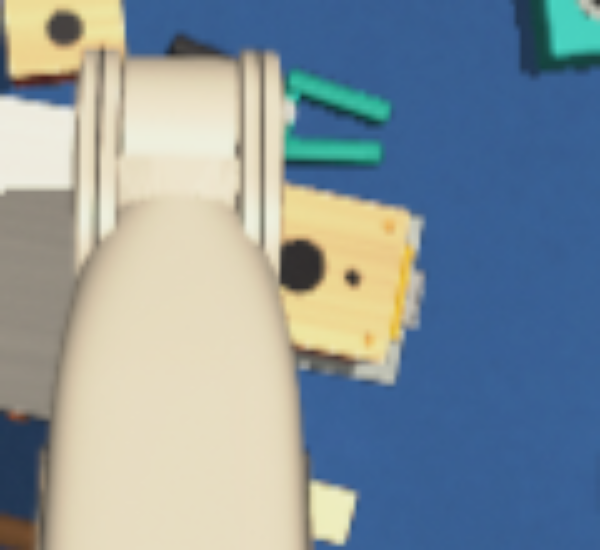

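Seen from above, the mould lies squarely on the beam with its front edge close to the yellow stop at about (405,290). Now I'll feel for contact.

Request:
arm_command([
  [-0.03, 0, 0.008, 0, 0.4],
  [-0.03, 0, 0.008, 0, 0.4],
])

```text
t: 21.32
position: [0.5635, -0.0002, 0.0756]
orientation: [[0.156, 0.988, -0.0], [0.988, -0.156, 0.0], [0.0, -0.0, -1.0]]
wrist_force: [0.0, -0.2, -0.5]
gripper_width: 0.0597
gripper_force: 0.6
```

Request:
arm_command([
  [-0.03, 0, 0.008, 0, 0.4],
  [-0.02, 0, 0.005, 0, 0.4],
])

```text
t: 21.58
position: [0.5631, -0.0022, 0.0751]
orientation: [[0.156, 0.988, -0.0], [0.988, -0.156, -0.0], [-0.0, -0.0, -1.0]]
wrist_force: [0.9, 1.3, 0.1]
gripper_width: 0.0597
gripper_force: 0.5
```

Request:
arm_command([
  [-0.03, 0, 0.008, 0, 0.4],
  [-0.02, 0, 0.005, 0, 0.4],
])

```text
t: 21.82
position: [0.563, -0.0036, 0.0747]
orientation: [[0.156, 0.988, 0.0], [0.988, -0.156, 0.001], [0.001, -0.0, -1.0]]
wrist_force: [0.4, 4.2, 0.6]
gripper_width: 0.0598
gripper_force: 2.0
```

Request:
arm_command([
  [-0.03, 0, 0.008, 0, 0.4],
  [-0.02, 0, 0.005, 0, 0.4],
])

```text
t: 22.08
position: [0.563, -0.0037, 0.0747]
orientation: [[0.154, 0.988, 0.001], [0.988, -0.154, 0.005], [0.005, 0.0, -1.0]]
wrist_force: [-0.5, 8.0, 3.1]
gripper_width: 0.0599
gripper_force: 4.7
```

```bash
python3 -c "
from m import *
st();im=tilted();im=tilted('scene');cv2.imwrite('pics/s3.png',cv2.resize(im[150:260,250:400],None,fx=5,fy=5))"
```

```text
t22.07 deck [164.9  24.3  74.7] yaw 81.12 q [-0.01  0.48 -0.08  1.01  0.    1.72] F [-0.5  8.   3.1] w 59.9
beam frame top 606 (array([140.2,  22.4]), array([79.5, 95.1]), 0.18, [[100.0, 70.0], [101.0, -25.0], [180.0, -25.0], [180.0, 70.0]]) h 49.00183107575488
beam frame scene 275 (array([129.1,  60.5]), array([ 66.4, 152.4]), 60.35, [[46.0, 69.0], [179.0, -6.0], [212.0, 52.0], [79.0, 127.0]]) h 49.31046666581709
```

View pics/s3.png

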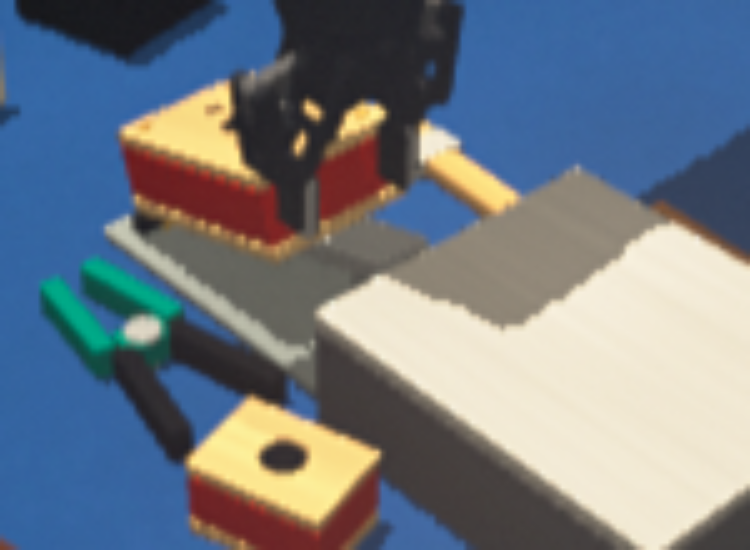

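The force rose to 8 N without any motion, so the mould is against the stop, clear of the heater and square. Backing off.

Request:
arm_command([
  [0.05, 0, 0, 0, 0.4],
  [0.1, 0, 0, 0, 0.4],
  [0.2, 0, 0, 0, 0.4],
  [0.2, 0, -0.2, 0, 0.4],
  [0, 0, -0.8, 0, 0.6],
  [0, 0, -1, 0, 1],
  [0, 0, -1, 0, 1],
  [0, 0, -0.7, 0, 1],
])

```text
t: 23.18
position: [0.5667, 0.016, 0.2249]
orientation: [[0.156, 0.988, 0.003], [0.988, -0.156, -0.0], [0.0, 0.003, -1.0]]
wrist_force: [-0.5, -0.3, 0.5]
gripper_width: 0.0852
gripper_force: 0.0
```

```bash
cat >> m.py <<'E'
def gow(x,y,z,yaw):
    q=dk(np.array([x,y,z]));go(q[0],q[1],q[2],yaw)
E
python3 -c "
from m import *
o=st();gow(.5875,-.351,.2,192);print(o['position'])"
```

```text
t23.18 deck [144.8  24.9 224.9] yaw 81.05 q [ 0.03  0.37  0.17  1.37 -0.    1.76] F [-0.5 -0.3  0.5] w 85.2
units at present axes [-8.98  1.94  0.63]
in final axes [ 1.4  -9.08  0.62]
turn units -24.21
[0.56673581 0.01596637 0.22491101]
```

Request:
arm_command([
  [-0.5, 0.1, 0, 0, 1],
  [-0.95, 0.2, 0, 0, 1],
  [-0.95, 0.2, 0, 0, 1],
  [-0.95, 0.2, 0, 0, 1],
  [-0.95, 0.2, 0, 0, 1],
  [-0.95, 0.2, 0, 0, 1],
  [-0.95, 0.2, 0, 0, 1],
  [-0.95, 0.2, 0, 0, 1],
  [-0.95, 0.2, 0, 0, 1],
  [-0.9, 0.2, 0, -0.5, 1],
  [0, 0, 0, -1, 1],
  [0, 0, 0, -1, 1],
])

```text
t: 24.68
position: [0.5836, -0.3533, 0.2198]
orientation: [[-0.044, 0.999, -0.003], [0.999, 0.044, 0.001], [0.001, -0.003, -1.0]]
wrist_force: [0.5, 0.7, 0.2]
gripper_width: 0.0854
gripper_force: 0.0
```

Request:
arm_command([
  [0, 0, 0, -1, 1],
  [0, 0, 0, -1, 1],
  [0, 0, 0, -1, 1],
  [0, 0, 0, -1, 1],
  [0, 0, 0, -1, 1],
  [0, 0, 0, -1, 1],
  [0, 0, 0, -1, 1],
  [0, 0, 0, -1, 1],
  [0, 0, 0, -1, 1],
  [0, 0, 0, -1, 1],
  [0, 0, 0, -1, 1],
  [0, 0, 0, -1, 1],
])

```text
t: 26.18
position: [0.5839, -0.3524, 0.2203]
orientation: [[-0.844, 0.536, -0.003], [0.536, 0.844, 0.001], [0.003, -0.001, -1.0]]
wrist_force: [-0.0, 0.0, -0.7]
gripper_width: 0.0854
gripper_force: 0.0
```

Request:
arm_command([
  [0, 0, 0, -1, 1],
  [0, 0, 0, -1, 1],
  [0, 0, 0, -1, 1],
  [0, 0, 0, -1, 1],
  [0, 0, 0, -1, 1],
  [0, 0, 0, -1, 1],
  [0, 0, 0, -1, 1],
  [0, 0, 0, -1, 1],
  [0, 0, 0, -1, 1],
  [0, 0, 0, 0, 1],
])

```text
t: 27.42
position: [0.5841, -0.3523, 0.2205]
orientation: [[-0.989, -0.151, -0.002], [-0.151, 0.989, 0.001], [0.002, 0.001, -1.0]]
wrist_force: [0.3, -0.2, -0.4]
gripper_width: 0.0853
gripper_force: 0.0
```

```bash
python3 -c "
from m import *
st()
im,d,P=pts('wrist');H=cv2.cvtColor(im,cv2.COLOR_BGR2HSV)
m=((H[...,0]<8)|(H[...,0]>172))&(H[...,1]>120)
for lo,hi in((.092,.11),(.07,.11)):
    k=m&(P[...,2]>lo)&(P[...,2]<hi)&(abs(P[...,0]-.587)<.06)&(abs(P[...,1]+.351)<.06)
    print(k.sum(),rect(P[k][:,:2]),np.median(P[k][:,2]))
b=(P[...,2]>.05)&(P[...,2]<.064)&(abs(P[...,0]-.587)<.1)&(abs(P[...,1]+.351)<.1)
print('box',b.sum(),rect(P[b][:,:2]))
cv2.imwrite('pics/w1.png',im)
im,d,P=pts('top');cv2.imwrite('pics/t4.png',cv2.resize(im[140:260,230:480],None,fx=3,fy=3))
tilted()
gow(.5875,-.351,.2,190)
"
```

```text
t27.43 deck [505.9  99.5 220.5] yaw -171.34 q [-0.54  0.63  0.58  1.52 -0.   -0.69] F [ 0.3 -0.2 -0.4] w 85.3
663 (array([ 586.9, -352. ]), array([58. , 13.2]), 10.32, [[557.0, -351.0], [560.0, -364.0], [617.0, -353.0], [614.0, -340.0]]) 0.10055623230269484
663 (array([ 586.9, -352. ]), array([58. , 13.2]), 10.32, [[557.0, -351.0], [560.0, -364.0], [617.0, -353.0], [614.0, -340.0]]) 0.10055623230269484
box 5599 (array([ 587.5, -351.9]), array([ 99.8, 100.3]), 9.16, [[530.0, -310.0], [546.0, -409.0], [645.0, -393.0], [629.0, -294.0]])
beam frame top 1169 (array([113.8,  22.8]), array([132.3,  95.5]), 0.11, [[48.0, 70.0], [48.0, -25.0], [180.0, -25.0], [180.0, 71.0]]) h 49.08814692512233
units at present axes [-0.08  0.02  0.53]
in final axes [-0.08  0.01  0.53]
turn units -0.29
```

View pics/w1.png

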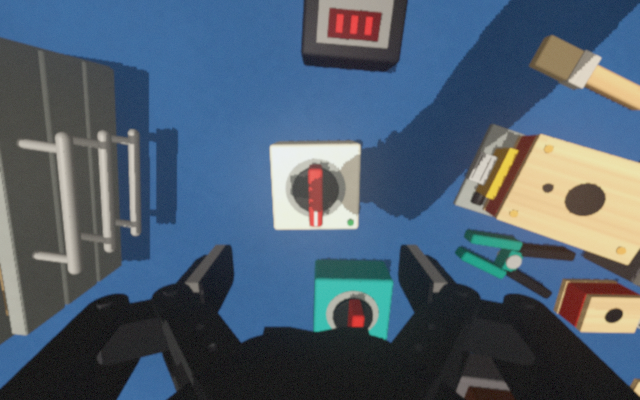

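Wrist view: the white box's red knob is at (316,195), between the fingers. The turquoise look-alike at (352,315) lies clear, and the mould is resting against the yellow stop. Descending to grip.

Request:
arm_command([
  [-0.07, 0.01, 0.5, -0.29, 1],
  [0, 0, 0.9, 0, 1],
  [0, 0, 0.9, 0, 1],
  [0, 0, 0.8, 0, 1],
  [0, 0, 0.5, 0, 1],
  [0, 0, 0.2, 0, 1],
  [0, 0, 0, 0, 1],
])

```text
t: 28.45
position: [0.5875, -0.3509, 0.0698]
orientation: [[-0.985, -0.175, -0.001], [-0.175, 0.985, 0.0], [0.001, 0.0, -1.0]]
wrist_force: [-0.7, -0.4, 1.0]
gripper_width: 0.0853
gripper_force: 0.0
```

```bash
python3 -c "
from m import *
st();gow(.587,-.352,.068,190)"
```

```text
t28.45 deck [504.  102.7  69.8] yaw -169.93 q [-0.54  0.71  0.31  1.18 -0.   -0.71] F [-0.7 -0.4  1. ] w 85.3
units at present axes [ 0.02 -0.02  0.05]
in final axes [ 0.02 -0.02  0.05]
turn units 0.01
```

Request:
arm_command([
  [0.02, -0.02, 0.03, 0, -1],
  [0, 0, 0, 0, -1],
  [0, 0, 0, 0, -1],
  [0, 0, 0, 0, -1],
  [0, 0, 0, 0, -1],
  [0, 0, 0, 0, -1],
  [0, 0, 0, 0, -1],
])

```text
t: 29.32
position: [0.5873, -0.3522, 0.0694]
orientation: [[-0.985, -0.175, 0.001], [-0.175, 0.985, -0.001], [-0.001, -0.001, -1.0]]
wrist_force: [-0.8, -0.2, 3.8]
gripper_width: 0.0132
gripper_force: 59.5
```

Request:
arm_command([
  [0, 0, 0, 0.6, -1],
  [0, 0, 0, 1, -1],
  [0, 0, 0, 1, -1],
  [0, 0, 0, 1, -1],
  [0, 0, 0, 1, -1],
  [0, 0, 0, 1, -1],
  [0, 0, 0, 1, -1],
  [0, 0, 0, 1, -1],
  [0, 0, 0, 1, -1],
  [0, 0, 0, 1, -1],
  [0, 0, 0, 1, -1],
  [0, 0, 0, 1, -1],
])

```text
t: 30.82
position: [0.5875, -0.3517, 0.0695]
orientation: [[-0.73, 0.684, 0.001], [0.684, 0.73, -0.0], [-0.001, 0.001, -1.0]]
wrist_force: [0.6, 0.3, 3.9]
gripper_width: 0.0129
gripper_force: 59.1
```

```bash
python3 -c "
from m import *
o=st();print(o['torque'],o['gripper_force'])"
```

```text
t30.82 deck [504.7 102.7  69.5] yaw 136.86 q [-0.54  0.7   0.31  1.18  0.    0.21] F [0.6 0.3 3.9] w 12.9
[0.12237726 0.12190311 0.18421478] 59.07073259353638
```

Request:
arm_command([
  [0, 0, 0, 0.8, -1],
  [0, 0, 0, 0.7, -1],
  [0, 0, 0, 0.6, -1],
  [0, 0, 0, 0.3, -1],
  [0, 0, 0, 0, -1],
])

```text
t: 31.45
position: [0.5875, -0.3516, 0.0694]
orientation: [[-0.588, 0.809, 0.001], [0.809, 0.588, 0.0], [-0.001, 0.001, -1.0]]
wrist_force: [-0.0, 1.9, 5.1]
gripper_width: 0.0128
gripper_force: 59.4
```

```bash
python3 -c "
from m import *
o=st();print(o['torque'],o['gripper_force'])"
```

```text
t31.45 deck [504.7 102.7  69.4] yaw 126.03 q [-0.54  0.7   0.31  1.18  0.    0.4 ] F [-0.   1.9  5.1] w 12.8
[0.25741336 0.05390506 0.43064593] 59.38280403614044
```

The torque jumped from 0.18 to 0.43 N m at 1.117 rad, so the stop is reached. Releasing.

Request:
arm_command([
  [0, 0, 0, 0.2, -1],
  [0, 0, 0, 0, -1],
  [0, 0, 0, 0, 1],
  [0, 0, 0, 0, 1],
  [0, 0, 0, 0, 1],
  [0, 0, 0, 0, 1],
  [0, 0, 0, 0, 1],
  [0, 0, 0, 0, 1],
  [0, 0, -0.4, 0, 1],
  [0, 0, -1, 0, 1],
  [0, 0, -1, 0, 1],
  [0, 0, -1, 0, 1],
])

```text
t: 32.95
position: [0.5872, -0.3519, 0.2078]
orientation: [[-0.574, 0.819, 0.002], [0.819, 0.574, -0.001], [-0.002, 0.001, -1.0]]
wrist_force: [1.2, -0.0, -0.4]
gripper_width: 0.0852
gripper_force: 0.0
```

```bash
python3 -c "
from m import *
st()
im,d,P=pts('wrist');H=cv2.cvtColor(im,cv2.COLOR_BGR2HSV)
m=((H[...,0]<8)|(H[...,0]>172))&(H[...,1]>120)
k=m&(P[...,2]>.092)&(P[...,2]<.11)&(abs(P[...,0]-.587)<.06)&(abs(P[...,1]+.351)<.06)
print(k.sum(),rect(P[k][:,:2]))
im=tilted();cv2.imwrite('pics/t5.png',cv2.resize(im[140:260,230:480],None,fx=3,fy=3))"
```

```text
t32.95 deck [505.  102.5 207.8] yaw 125.00 q [-0.54  0.64  0.55  1.49  0.    0.42] F [ 1.2 -0.  -0.4] w 85.2
676 (array([ 588.5, -351.6]), array([58.5, 13.5]), 9.2, [[558.0, -350.0], [561.0, -363.0], [618.0, -354.0], [616.0, -340.0]])
beam frame top 1156 (array([113.8,  22.5]), array([ 94.6, 131.7]), 89.93, [[48.0, -25.0], [180.0, -25.0], [180.0, 70.0], [48.0, 70.0]]) h 49.21912170995304
```

View pics/t5.png

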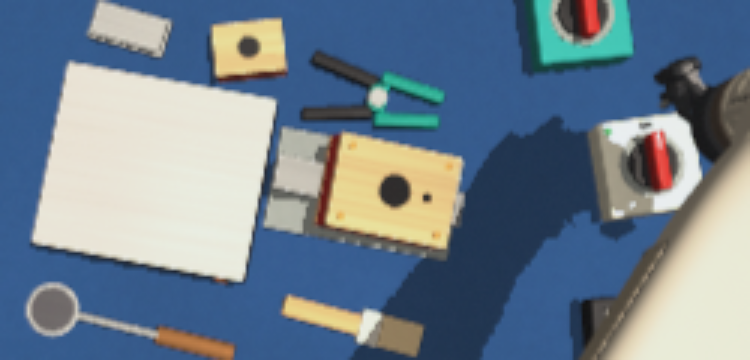

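The mould lies square on the beam at (390,190), the knob at (658,160) is back at rest, and the other things haven't moved. The robot is touching nothing, so I'm handing in.

```bash
python3 -c "
from cell import *
print(sign_off())"
```

```text
the job is handed in; nothing more can be done
None
```

The job is handed in after about 33 s: the mould lies square on the beam's middle against the yellow stop, clear of the heater, and the fan knob was twisted to its stop and has sprung back.

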